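# Reload the sample row in reverse

### The arm

A 6-joint arm with a two-finger parallel gripper is mounted at the origin on the work surface. World frame = base frame: x ahead of the robot, y to its left, z up, the work surface at z = 0. Lengths are in mm, angles in rad, forces in N, time in s.
With the tool pointing down it reaches from about 300 to 775 mm from the base axis. Payload 14.6 kg.
Tool frame: the origin (TCP) lies midway between the tips of the shut fingers; the grasp point (between the pads) lies behind it (manip.grip_depth is the z of the grasp point in the tool frame, in mm); z points along the fingers, y is the line along which they close (so a half turn about z gives the same grasp; the last joint's range is limited). The gripper opens to 94 mm and grips with 3 to 60 N. Pads are 16 mm wide; open, the fingers measure 119 mm over their backs; the gripper's body (75 mm by 177 mm) begins 78 mm behind the grasp point.
Start: joints at [1.134, 0.3, 1.521, -0, 1.321, -0.067], TCP at [198.783, 512.811, 205.446] pointing down, gripper open.
Joint ranges: [-3.03, 3.03], [-0.79, 2.21], [0.23, 2.52], [-1.04, 4.18], [0, 3.07], [-2.55, 2.55]. Speed limits (rad/s): [2.22, 2.22, 2.57, 3.14, 3.14, 3.14].

### API

Orientations are given as [roll, pitch, yaw] about the fixed x, y, z axes, in that order (R = Rz(yaw) Ry(pitch) Rx(roll)).
In Python, from cell import manip gives the robot as it stands.
- The arm moves only by the shell command python3 -m creep 'ROWS' [OPENING] [FORCE]. ROWS is a JSON list of rows, 1 to 5 of them, each written [[dx, dy, dz], [rx, ry, rz]]: dx, dy, dz in normalised numbers (1 is 600 mm), then a rotation vector rx, ry, rz in a scale on which 1.0 is 2 rad; each row is the pose to reach, as a shift and turn from the pose commanded when the command began, along the tool's axes at that moment; what a row does not reach only later rows make up. A row lasts 1/10 s, in which the tool goes at most 50 mm and 0.15 rad, less where a joint would pass 70% of its speed; a pose out of reach is approached as far as the arm can. OPENING is the finger opening in mm, set as the command begins (- or left out keeps the last). The fingers move at their own pace and stop on an object; FORCE is the grip in N (left out, the last holds). Time passes only in rows, so rows that do not move let the fingers close. It prints the time, the measured TCP pose, the force, the opening and the grip force at its end. A shift or turn number past 1, either way, is cut back to 1. Input that does not fit is refused with a message, and nothing moves.
- manip.read_state(): the state, without advancing time (a new reading comes with each control period).
- manip.camera(name): name is "scene" or "side" or "wrist"; returns (picture, depth): 384x512x3 uint8, red, green, blue; 384x512 float32, mm along the optical axis (not along the pixel's ray), 0 where there is no reading.
- manip.camera_info(name): a dict with "K" (3x3 intrinsics, pixels), "rvec" (rotation vector, rad) and "tvec" (3), from world to camera coordinates, as OpenCV has them; the wrist camera has in their place "mount" (4x4, takes a point from camera to tool coordinates, whose origin is the TCP and whose axes are the flange's). Camera axes: x right, y down, z forward; pixel columns grow to the right and rows downward; lengths in mm; the calibration is good to about 2 mm. A picture is of the moment at which its call begins: read the wrist's pose just before it. camera_info takes no time and is no camera call.
- manip.sign_off(): hands the job in; it is judged then, once.
The state is a dict: "clock": time; "joints": joint angles; "qd": joint speeds; "effort": joint torques, N m; "eef_pos": TCP position; "eef_rot": TCP orientation; "wrist_force": force on the tool from outside, world axes, zero at the start; "moment": the same for the moment, N m; "finger_gap": finger opening in mm; "finger_force": force on a finger pad.
Only numpy, scipy, OpenCV 4.12 (cv2) and the standard library are available. Lean on these libraries where they do the work, as an engineer would, in place of code of your own. Each camera call takes 0.05 s, during which the arm holds its last target. There are 200 camera calls.

### The job

Move the four sample containers from the aluminium carrier into the white rack, in reverse order: the one that stood nearest the carrier's black loop goes into the pocket farthest from the rack's black loop, and so on along the row. Stand each one upright on the floor of its pocket without ever tipping one over.

Things in the scene. Friction and masses are not known exactly. Their poses are not given: they have to be found in the camera images.
- carrier: Aluminium plate, 70 x 250 x 12 mm, flat, fixed; the four containers stand on its top in adapters at y = +90, +30, -30, -90 mm (x = 0). Origin: centre of its underside; y along the row, z up. A flat black loop sticks out 30 mm beyond its +y end only. Bystanders (15 mm high dish nearer the robot, 70 mm beaker and 120 mm bottle beyond) stand clear of it and of the rack.
- rack: White plastic rack, 70 x 250 x 18 mm, lying flat, fixed, empty at the start. Four equal square pockets, 48 mm wide and 10 mm deep (floor 8 mm above the bench), at y = +90, +30, -30, -90 mm (x = 0). Origin: centre of its underside; y runs along the row, z up. A flat black carrying loop sticks out 30 mm beyond its +y end only.
- tube: Slim tall white plastic sample tube with a grey cap: round, 24 mm diameter, 75 mm high (cap the top 15 mm, same diameter). Stands upright; loose; origin at the centre of its underside, z up.
- jar: Wide low white jar: round, 40 mm diameter, 48 mm high (lid the top 14 mm, same diameter). Stands upright; loose; origin at the centre of its underside, z up.
- square: White square bottle: body 30 x 30 mm (sides along its x and y, which lie along the carrier's to within 2 degrees at the start), 50 mm high, then a neck and a round 23 mm cap, 72 mm high in all. Stands upright; loose; origin at the centre of its underside, z up.
- bottle: Round amber glass bottle: body 34 mm diameter and 42 mm high, sloping shoulder, black 20 mm cap, 64 mm high in all. Stands upright; loose; origin at the centre of its underside, z up.
- tube_adapter: Grey round ring around the foot of the tube, 46 mm outside, 28 mm bore. Fixed in the carrier for the episode; it marks where the tube stood at the start. 10 mm high, origin at the centre of its underside, which lies on the carrier's top. 
- jar_adapter: Grey round ring around the foot of the jar, 54 mm outside, 44 mm bore. Fixed in the carrier for the episode; it marks where the jar stood at the start. 10 mm high, origin at the centre of its underside, which lies on the carrier's top. 
- square_adapter: Grey square frame around the foot of the square bottle, 46 mm outside, 34 mm opening. Fixed in the carrier for the episode; it marks where the square bottle stood at the start. 10 mm high, origin at the centre of its underside, which lies on the carrier's top. 
- bottle_adapter: Grey round ring around the foot of the amber bottle, 46 mm outside, 38 mm bore. Fixed in the carrier for the episode; it marks where the amber bottle stood at the start. 10 mm high, origin at the centre of its underside, which lies on the carrier's top. 
Mind the look-alikes: they are no part of the job. Leave any blue or red look-alike of the jar alone.

How it is judged (in metres and radians):
At the end, for the whole second after the job is handed in: Each container is at rest in the pocket at -y of the rack, where y is its adapter's place along the carrier (+90 to -90, +30 to -30, ...): underside under 12 mm above the rack's underside, within 13 mm of the pocket centre in x and y, upright within 0.12 rad (((y of tube_adapter in the frame of carrier between 0.075 and 0.105 m and y of tube in the frame of rack between -0.103 and -0.077 m) or (y of tube_adapter in the frame of carrier between 0.015 and 0.045 m and y of tube in the frame of rack between -0.043 and -0.017 m) or (y of tube_adapter in the frame of carrier between -0.045 and -0.015 m and y of tube in the frame of rack between 0.017 and 0.043 m) or (y of tube_adapter in the frame of carrier between -0.105 and -0.075 m and y of tube in the frame of rack between 0.077 and 0.103 m)) and x of tube in the frame of rack between -0.013 and 0.013 m and z of each of tube, jar, square, bottle in the frame of rack below 0.012 m and angle between each of tube, jar, square, bottle's own z axis and vertical below 0.12 rad and linear speed of each of tube, jar, square, bottle below 0.02 m/s and angular speed of each of tube, jar, square, bottle below 0.3 rad/s and ((y of jar_adapter in the frame of carrier between 0.075 and 0.105 m and y of jar in the frame of rack between -0.103 and -0.077 m) or (y of jar_adapter in the frame of carrier between 0.015 and 0.045 m and y of jar in the frame of rack between -0.043 and -0.017 m) or (y of jar_adapter in the frame of carrier between -0.045 and -0.015 m and y of jar in the frame of rack between 0.017 and 0.043 m) or (y of jar_adapter in the frame of carrier between -0.105 and -0.075 m and y of jar in the frame of rack between 0.077 and 0.103 m)) and x of jar in the frame of rack between -0.013 and 0.013 m and ((y of square_adapter in the frame of carrier between 0.075 and 0.105 m and y of square in the frame of rack between -0.103 and -0.077 m) or (y of square_adapter in the frame of carrier between 0.015 and 0.045 m and y of square in the frame of rack between -0.043 and -0.017 m) or (y of square_adapter in the frame of carrier between -0.045 and -0.015 m and y of square in the frame of rack between 0.017 and 0.043 m) or (y of square_adapter in the frame of carrier between -0.105 and -0.075 m and y of square in the frame of rack between 0.077 and 0.103 m)) and x of square in the frame of rack between -0.013 and 0.013 m and ((y of bottle_adapter in the frame of carrier between 0.075 and 0.105 m and y of bottle in the frame of rack between -0.103 and -0.077 m) or (y of bottle_adapter in the frame of carrier between 0.015 and 0.045 m and y of bottle in the frame of rack between -0.043 and -0.017 m) or (y of bottle_adapter in the frame of carrier between -0.045 and -0.015 m and y of bottle in the frame of rack between 0.017 and 0.043 m) or (y of bottle_adapter in the frame of carrier between -0.105 and -0.075 m and y of bottle in the frame of rack between 0.077 and 0.103 m)) and x of bottle in the frame of rack between -0.013 and 0.013 m); the robot touches nothing.
It fails at once if a container is tipped over (leans more than 0.7 rad) (angle between any of tube, jar, square, bottle's own z axis and vertical above 0.7 rad).
It also fails if it takes over 112 s, if anything falls off the work surface, if the arm or the gripper's body presses on something with over 40 N, if the wrist force passes 120 N, or if a joint passes its speed limit or range.

## Working session

There is one attempt and no reset: what is moved stays moved. The work goes in short steps, Python scripts to look and compute and a shell command to move; the robot and the scene stay as the last step left them, time stands still between calls to the robot, and variables do not carry over. Pictures are saved under pics/ and viewed, at most 14 in all, crops included, and the job is handed in when it is done.

```bash
mkdir -p pics; ls; python3 - <<'E'
from cell import manip
import cv2, numpy as np
print(manip.grip_depth, manip.read_state())
for n in ("scene","side"):
    p,d=manip.camera(n); cv2.imwrite(f"pics/{n}0.png",p[:,:,::-1]); np.savez(f"{n}0.npz",p=p,d=d)
    print(n,manip.camera_info(n))
print(manip.camera_info("wrist"))
a=[cv2.imread(f"pics/{n}0.png") for n in("scene",)]
E
```

```text
pics
-18.8 {'clock': 0.0, 'joints': array([ 1.13437136e+00,  3.00450004e-01,  1.52152763e+00, -1.00380178e-05,
        1.32070861e+00, -6.66092434e-02]), 'qd': array([-0.00079453,  0.00079261, -0.0001531 ,  0.00023652,  0.00192867,
        0.00122515]), 'effort': array([-9.05595675e-05, -5.31807411e+01, -3.52734840e+01,  7.07485923e-02,
        2.43849086e-02, -1.08827867e-04]), 'eef_pos': array([198.70104722, 512.59225492, 204.92051587]), 'eef_rot': array([-3.14050085e+00, -6.30874300e-05,  2.77177938e+00]), 'wrist_force': array([-0.85700241,  0.11608399, -0.30175735]), 'moment': array([-0.00556326,  0.03255252,  0.0216985 ]), 'finger_force': 0.0, 'finger_gap': 94.34749697013352}
scene {'K': array([[379.40507121,   0.        , 255.37429128],
       [  0.        , 379.40507121, 191.88917354],
       [  0.        ,   0.        ,   1.        ]]), 'rvec': array([ 1.7958284 ,  1.36695219, -0.75499822]), 'tvec': array([-149.39070137, -256.21256776, 1225.68720682])}
side {'K': array([[403.35740839,   0.        , 252.88022407],
       [  0.        , 403.35740839, 186.46260195],
       [  0.        ,   0.        ,   1.        ]]), 'rvec': array([ 0.1742123 , -2.81595717,  1.29521703]), 'tvec': array([553.81457638,  91.38907453, 910.86656616])}
{'K': array([[295.30590539,   0.        , 253.63316399],
       [  0.        , 295.30590539, 192.23810846],
       [  0.        ,   0.        ,   1.        ]]), 'mount': array([[-2.18929195e-04, -9.65989052e-01, -2.58582876e-01,
         7.44830993e+01],
       [ 9.99999960e-01, -1.65339021e-04, -2.28992354e-04,
         3.50878049e-01],
       [ 1.78450267e-04, -2.58582915e-01,  9.65989050e-01,
        -1.80364280e+02],
       [ 0.00000000e+00,  0.00000000e+00,  0.00000000e+00,
         1.00000000e+00]])}
```

View pics/scene0.png

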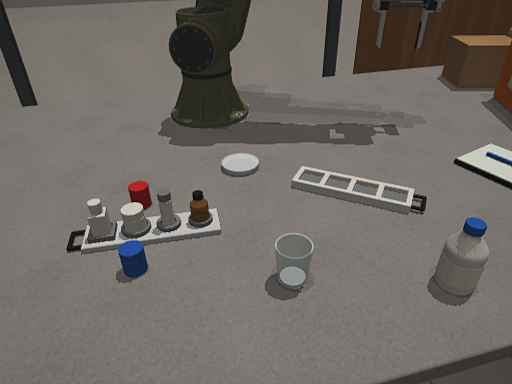

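View pics/side0.png

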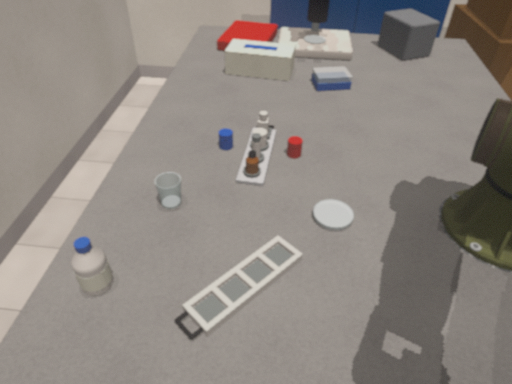

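The scene view shows the carrier with its loop on the left at (75,240). From the loop the order is square (98,220), jar (133,219), tube (166,210), amber bottle (199,208). The rack is at (355,188) with its loop on the right at (418,203). The side view agrees: carrier loop at the top (268,128), rack loop at the lower left (188,322). The jar candidates are white (133,219), red (140,195) and blue (133,258). The white one standing in an adapter is the one meant.

```bash
cat > h.py <<'E'
import numpy as np, cv2
from cell import manip
from scipy.spatial.transform import Rotation as Ro
def ext(n):
    i=manip.camera_info(n); R=cv2.Rodrigues(np.array(i["rvec"]))[0]; return i["K"],R,np.array(i["tvec"])
def cast(n,px,z,cam=None):
    K,R,t=cam or ext(n); px=np.atleast_2d(np.float64(px))
    d=np.c_[px,np.ones(len(px))]@np.linalg.inv(K).T@R; c=-R.T@t
    return (c+d*((z-c[2])/d[:,2])[:,None])[:,:2]
def proj(n,P,cam=None):
    K,R,t=cam or ext(n); return cv2.projectPoints(np.float64(P).reshape(-1,1,3),R,t,K,None)[0][:,0]
def tool():
    s=manip.read_state(); return np.array(s["eef_pos"]),Ro.from_euler('xyz',s["eef_rot"])
def wristcam():
    p,R=tool(); i=manip.camera_info("wrist"); M=np.array(i["mount"]); Rc=R.as_matrix()@M[:3,:3]; c=p+R.as_matrix()@M[:3,3]
    return i["K"],Rc.T,-Rc.T@c
def blob(mask,box):
    m=np.zeros_like(mask,np.uint8); x0,y0,x1,y1=box; m[y0:y1,x0:x1]=mask[y0:y1,x0:x1]
    cs=cv2.findContours(m,cv2.RETR_EXTERNAL,cv2.CHAIN_APPROX_NONE)[0]; return max(cs,key=cv2.contourArea)[:,0].astype(float)
E
python3 - <<'E'
from h import *
boxes={"scene":dict(rack=(285,163,416,212),car=(82,205,226,252),red=(125,178,155,210),blue=(118,238,150,280)),
"side":dict(rack=(185,235,306,330),car=(235,125,280,186),red=(285,135,305,160),blue=(215,127,236,152))}
for n in boxes:
    p=np.load(n+"0.npz")["p"]; hsv=cv2.cvtColor(p,cv2.COLOR_RGB2HSV); v=hsv[...,2].astype(int); s=hsv[...,1]
    print(n,"rack px",p[175,300] if n=="scene" else p[311,203])
    for k,b in boxes[n].items():
        m=(s>130) if k in("red","blue") else ((v>150)&(s<50))
        c=blob(m,b)
        if k in("red","blue"):
            # footprint: lowest image points
            print(k,"bbox",c.min(0),c.max(0),"mid@24",cast(n,(c.min(0)+c.max(0))/2,24)); continue
        w=cast(n,c,18 if k=="rack" else 12); r=cv2.minAreaRect(w.astype(np.float32)); print(k,len(c),r, cv2.boxPoints(r).round(0).tolist())
a=[]
for n,b in(("scene",(60,170,240,290)),("side",(210,100,310,200))):
    p=np.load(n+"0.npz")["p"][b[1]:b[3],b[0]:b[2]]; a.append(cv2.resize(p,(400,int(400*p.shape[0]/p.shape[1])),interpolation=cv2.INTER_CUBIC))
h=max(x.shape[0] for x in a); cv2.imwrite("pics/crop1.png",np.hstack([cv2.copyMakeBorder(x,0,h-x.shape[0],0,0,0) for x in a])[:,:,::-1])
E
```

```text
scene rack px [156 149 142]
rack 261 ((546.4203491210938, 223.38095092773438), (250.45848083496094, 72.12164306640625), 50.23822021484375) [[439.0, 150.0], [494.0, 104.0], [654.0, 297.0], [599.0, 343.0]]
car 301 ((572.5654907226562, -156.79901123046875), (165.82789611816406, 69.96467590332031), 86.73042297363281) [[533.0, -238.0], [603.0, -242.0], [612.0, -76.0], [542.0, -72.0]]
red bbox [128. 181.] [151. 209.] mid@24 [[ 470.9771203  -219.19475473]]
blue bbox [118. 241.] [147. 276.] mid@24 [[ 663.51640571 -232.45788344]]
side rack px [140 142 135]
rack 608 ((546.7340087890625, 222.47474670410156), (254.8633270263672, 217.90476989746094), 7.423495292663574) [[406.0, 314.0], [434.0, 98.0], [687.0, 131.0], [659.0, 347.0]]
car 328 ((565.6853637695312, -196.24920654296875), (131.10804748535156, 275.7234191894531), 7.938539505004883) [[482.0, -69.0], [520.0, -342.0], [650.0, -324.0], [612.0, -51.0]]
red bbox [289. 137.] [301. 156.] mid@24 [[ 468.41821106 -219.28968056]]
blue bbox [220. 129.] [231. 136.] mid@24 [[ 667.30128818 -261.70962453]]
```

View pics/crop1.png

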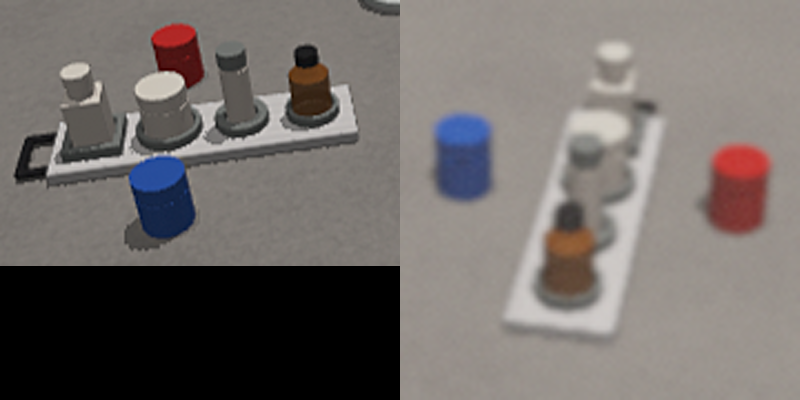

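The enlarged crop confirms the layout: white jar in its adapter at crop-left (162,105), red look-alike (177,55) and blue (162,195) standing free on the bench. Next I move over the carrier for a wrist view.

Careful with the scale: shifts go in shares of 600 mm and turns go in shares of 2 rad. That gives: -150 mm / 600 = -0.25, -130 mm / 600 = -0.2167.

```bash

python3 -m creep '[[[-0.05, -0.0433, -0.0017], [0, 0, 0]], [[-0.1, -0.0867, -0.005], [0, 0, 0]], [[-0.15, -0.13, -0.0067], [0, 0, 0]], [[-0.2, -0.1733, -0.0083], [0, 0, 0]], [[-0.25, -0.2167, -0.01], [0, 0, 0]]]' 94
python3 -m creep '[[[-0.05, -0.0433, -0.0017], [0, 0, 0]], [[-0.1, -0.0867, -0.005], [0, 0, 0]], [[-0.15, -0.13, -0.0067], [0, 0, 0]], [[-0.2, -0.1733, -0.0083], [0, 0, 0]], [[-0.25, -0.2167, -0.01], [0, 0, 0]]]'
python3 -m creep '[[[-0.05, -0.0433, -0.0017], [0, 0, 0]], [[-0.1, -0.0867, -0.005], [0, 0, 0]], [[-0.15, -0.13, -0.0067], [0, 0, 0]], [[-0.2, -0.1733, -0.0083], [0, 0, 0]], [[-0.25, -0.2167, -0.01], [0, 0, 0]]]'
python3 -m creep '[[[-0.05, -0.0433, -0.0017], [0, 0, 0]], [[-0.1, -0.0867, -0.005], [0, 0, 0]], [[-0.15, -0.13, -0.0067], [0, 0, 0]], [[-0.2, -0.1733, -0.0083], [0, 0, 0]], [[-0.25, -0.2167, -0.01], [0, 0, 0]]]'
python3 -m creep '[[[0, 0, 0], [0, 0, 0.075]], [[0, 0, 0], [0, 0, 0.15]], [[0, 0, 0], [0, 0, 0.225]], [[0, 0, 0], [0, 0, 0.3]], [[0, 0, 0], [0, 0, 0.3]]]'
python3 -m creep '[[[0, 0, 0], [0, 0, 0.075]], [[0, 0, 0], [0, 0, 0.15]], [[0, 0, 0], [0, 0, 0.225]], [[0, 0, 0], [0, 0, 0.3]], [[0, 0, 0], [0, 0, 0.3275]]]'
python3 -m creep '[[[0, 0, 0], [0, 0, 0]], [[0, 0, 0], [0, 0, 0]], [[0, 0, 0], [0, 0, 0]]]'
python3 - <<'E'
from h import *
print(manip.read_state()["joints"])
c=wristcam(); p,d=manip.camera("wrist"); np.savez("w1.npz",p=p,d=d,K=c[0],R=c[1],t=c[2]); cv2.imwrite("pics/w1.png",p[:,:,::-1])
print(proj(0,[[565,-289,22],[568,-229,22],[572,-169,22],[575,-109,22]],c))
E
```

```text
clock: 0.6
eef_pos: [292.0, 335.8, 211.3]
eef_rot: [-3.141, -0.0, 2.772]
wrist_force: [0.0, 0.9, 0.5]
finger_gap: 93.9
finger_force: 0.0
clock: 1.1
eef_pos: [384.9, 160.4, 217.4]
eef_rot: [-3.142, -0.0, 2.772]
wrist_force: [0.1, 0.9, -0.2]
finger_gap: 94.1
finger_force: 0.0
clock: 1.6
eef_pos: [477.8, -15.1, 223.3]
eef_rot: [-3.142, -0.0, 2.772]
wrist_force: [0.1, -0.1, 0.4]
finger_gap: 94.1
finger_force: 0.0
clock: 2.1
eef_pos: [570.7, -190.4, 229.1]
eef_rot: [3.142, -0.001, 2.772]
wrist_force: [0.2, 0.7, 1.2]
finger_gap: 94.3
finger_force: 0.0
clock: 2.6
eef_pos: [570.2, -188.9, 229.1]
eef_rot: [-3.141, -0.001, 2.169]
wrist_force: [0.4, -0.2, -0.5]
finger_gap: 93.9
finger_force: 0.0
clock: 3.1
eef_pos: [570.2, -188.8, 229.2]
eef_rot: [-3.141, -0.0, 1.516]
wrist_force: [-0.2, 0.4, 0.2]
finger_gap: 94.0
finger_force: 0.0
clock: 3.4
eef_pos: [570.3, -188.9, 229.4]
eef_rot: [-3.141, -0.0, 1.52]
wrist_force: [0.5, 0.3, -1.0]
finger_gap: 94.4
finger_force: 0.0
[-3.80828554e-01  3.98263344e-01  1.33373701e+00  1.25379501e-05
  1.40972973e+00 -3.29854979e-01]
[[253.09447591 240.92294317]
 [253.01958696 200.40883295]
 [253.69718546 156.6211795 ]
 [253.6411281  109.23076566]]
```

View pics/w1.png

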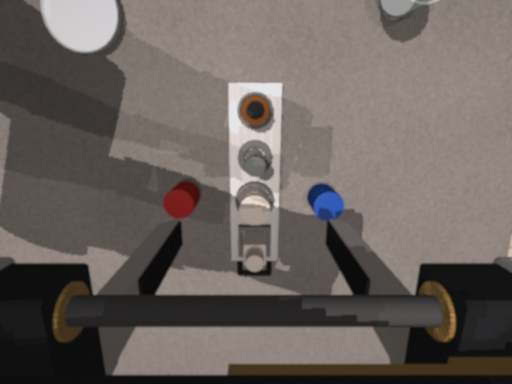

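The wrist view shows the carrier at columns 229–282, rows 83–262. The amber bottle is at (255,110), the tube at (256,160), the jar at (255,205), the square bottle at (254,258), and the loop at the bottom (254,268). The red and blue jars are well off to the sides at (181,200) and (326,203).

```bash
python3 - <<'E'
from h import *
w=np.load("w1.npz"); p=w["p"]; cam=(w["K"],w["R"],w["t"]); hsv=cv2.cvtColor(p,cv2.COLOR_RGB2HSV)
v=hsv[...,2].astype(int); s=hsv[...,1]
# plate side edges and near end, row by row
L=[];Rr=[]
for y in range(88,225,3):
    r=np.where(v[y,215:300]>175)[0]+215
    if len(r)>6: L.append((r[0],y));Rr.append((r[-1]+1,y))
Lw=cast(0,L,12,cam);Rw=cast(0,Rr,12,cam)
for a in(Lw,Rw):
    k=np.polyfit(a[:,1],a[:,0],1); res=a[:,0]-np.polyval(k,a[:,1]); g=abs(res)<3; k=np.polyfit(a[g,1],a[g,0],1); print("edge slope",k[0],"x@-199",np.polyval(k,-199),g.sum())
T=[np.where(v[60:110,x]>175)[0][0]+60 for x in range(234,279,4)]; print("end y",cast(0,[(x,y) for x,y in zip(range(234,279,4),T)],12,cam)[:,1].round(1))
def mid(m,box,z):
    c=blob(m,box); (x,y),r=cv2.minEnclosingCircle(c.astype(np.float32)); print(box,(round(x),round(y)),r,"->",cast(0,[(x,y)],z,cam).round(1))
mid((v<60),(243,98,268,122),76)   # black cap
# ring of bottle
m=(s<60)&(v>60)&(v<140); mid(m|(s>120),(232,88,280,132),22)
mid((s>120),(232,88,280,132),54)
E
```

```text
edge slope 0.029682605216167224 x@-199 539.1971517871723 19
edge slope 0.06246281209913207 x@-199 605.5418581988287 40
end y [-74.4 -74.7 -74.9 -75.2 -75.4 -75.7 -76.  -77.4 -77.7 -76.7 -77.  -77.3]
(243, 98, 268, 122) (255, 110) 8.24631118774414 -> [[ 576.4 -110.6]]
(232, 88, 280, 132) (256, 112) 20.157419204711914 -> [[ 578.1 -113. ]]
(232, 88, 280, 132) (255, 110) 14.575728416442871 -> [[ 576.2 -110.2]]
```

```bash

python3 -m creep '[[[0.0433, 0.0017, 0.0333], [0, 0, 0]], [[0.0867, 0.0017, 0.0833], [0, 0, 0]], [[0.1308, 0.0033, 0.1417], [0, 0, 0]], [[0.1308, 0.0033, 0.1917], [0, 0, 0]], [[0.1308, 0.0033, 0.2167], [0, 0, 0]]]' 70
python3 -m creep '[[[0, 0, 0.0333], [0, 0, 0]], [[0, 0, 0.0667], [0, 0, 0]], [[0, 0, 0.1], [0, 0, 0]], [[0, 0, 0.12], [0, 0, 0]], [[0, 0, 0.12], [0, 0, 0]]]' 
python3 -m creep '[[[0, 0, 0], [0, 0, 0]], [[0, 0, 0], [0, 0, 0]], [[0, 0, 0], [0, 0, 0]], [[0, 0, 0], [0, 0, 0]], [[0, 0, 0], [0, 0, 0]]]' 20 25
python3 - <<'E'
from h import *
p,d=manip.camera("side"); q,d=manip.camera("scene")
cv2.imwrite("pics/g1.png",np.hstack([cv2.resize(p[120:220,200:310],(440,400)),cv2.resize(q[140:240,110:220],(360,400))])[:,:,::-1])
E
```

```text
clock: 3.95
eef_pos: [575.6, -109.8, 97.0]
eef_rot: [-3.139, -0.001, 1.519]
wrist_force: [0.4, -0.2, -0.4]
finger_gap: 70.0
finger_force: 0.0
clock: 4.45
eef_pos: [576.0, -110.9, 26.4]
eef_rot: [-3.14, -0.0, 1.517]
wrist_force: [0.4, -0.8, -0.4]
finger_gap: 70.2
finger_force: 0.0
clock: 4.95
eef_pos: [576.6, -110.6, 27.8]
eef_rot: [3.141, 0.0, 1.517]
wrist_force: [0.8, 0.1, 3.5]
finger_gap: 34.1
finger_force: 23.7
```

View pics/g1.png

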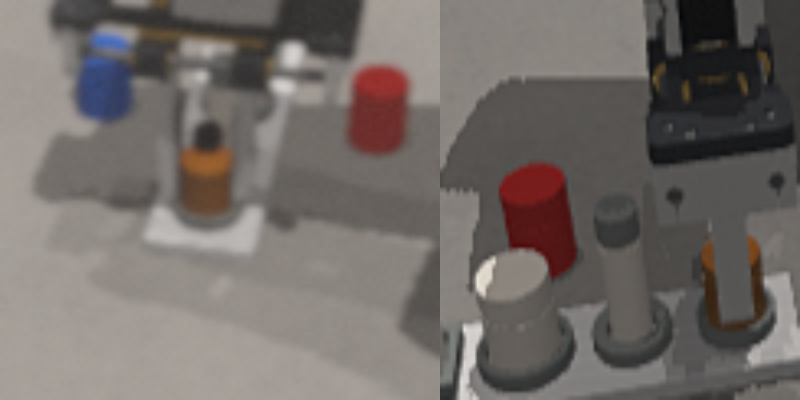

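The bottle is gripped, gap 34.1 mm around its 34 mm body, with the finger tips clear above the adapter. Lifting and carrying it to look at the rack.

Scaled: -172 mm / 600 = -0.2867, -135 mm / 600 = -0.225.

```bash

python3 -m creep '[[[0, 0, -0.02], [0, 0, 0]], [[0, 0, -0.075], [0, 0, 0]], [[0, 0, -0.15], [0, 0, 0]], [[0, 0, -0.225], [0, 0, 0]], [[0, 0, -0.2867], [0, 0, 0]]]' - 30
python3 -m creep '[[[0.02, -0.0033, -0.005], [0, 0, 0]], [[0.075, -0.0117, -0.01], [0, 0, 0]], [[0.1417, -0.02, -0.0167], [0, 0, 0]], [[0.2083, -0.03, -0.025], [0, 0, 0]], [[0.2767, -0.04, -0.0333], [0, 0, 0]]]'
python3 -m creep '[[[0.0683, -0.01, 0], [0, 0, 0]], [[0.1367, -0.02, 0], [0, 0, 0]], [[0.2033, -0.03, 0], [0, 0, 0]], [[0.2583, -0.0383, 0], [0, 0, 0]], [[0.2767, -0.04, 0], [0, 0, 0]]]'
python3 -m creep '[[[0, 0, 0], [0, 0, 0.065]], [[0, 0, 0], [0, 0, 0.135]], [[0, 0, 0], [0, 0, 0.205]], [[0, 0, 0], [0, 0, 0.275]], [[0, 0, 0], [0, 0, 0.32]]]'
python3 -m creep '[[[0, 0, 0], [0, 0, 0]], [[0, 0, 0], [0, 0, 0]], [[0, 0, 0], [0, 0, 0]]]'
python3 - <<'E'
from h import *
c=wristcam(); p,d=manip.camera("wrist"); np.savez("w2.npz",p=p,d=d,K=c[0],R=c[1],t=c[2]); cv2.imwrite("pics/w2.png",p[:,:,::-1])
C=np.array([546.5,223]);u=np.array([.6396,.7687])
print(proj(0,[[*(C+y*u),18] for y in(125,90,30,-30,-90,-125)],c).round(0))
E
```

```text
clock: 5.55
eef_pos: [576.5, -110.6, 203.0]
eef_rot: [3.14, 0.0, 1.517]
wrist_force: [0.8, 0.0, -0.2]
finger_gap: 33.7
finger_force: 30.0
clock: 6.05
eef_pos: [560.7, 58.2, 219.2]
eef_rot: [-3.141, 0.0, 1.517]
wrist_force: [0.3, 0.5, -0.5]
finger_gap: 33.5
finger_force: 30.0
clock: 6.55
eef_pos: [545.3, 226.4, 218.9]
eef_rot: [-3.14, 0.0, 1.52]
wrist_force: [0.8, 0.0, -1.3]
finger_gap: 33.5
finger_force: 30.0
clock: 7.05
eef_pos: [546.3, 222.8, 219.1]
eef_rot: [-3.141, 0.001, 0.871]
wrist_force: [-0.4, -0.6, -2.1]
finger_gap: 33.2
finger_force: 30.0
clock: 7.35
eef_pos: [546.4, 223.2, 219.3]
eef_rot: [-3.141, 0.0, 0.879]
wrist_force: [0.9, -0.0, -1.5]
finger_gap: 33.5
finger_force: 30.0
[[254.  71.]
 [254. 101.]
 [253. 150.]
 [253. 195.]
 [253. 236.]
 [253. 259.]]
```

View pics/w2.png

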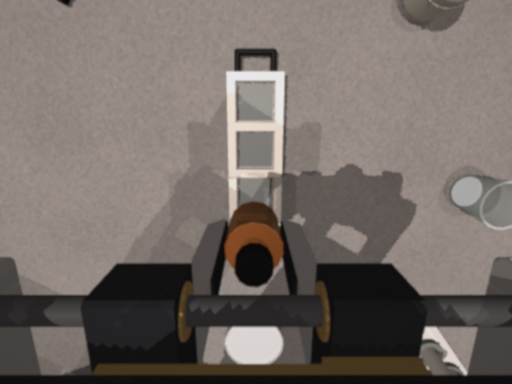

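The wrist view shows the rack with its loop at the top (256,58), the far edge at row 71, and pockets at (256,100) and (255,150). This agrees with my prediction to within 2 px. The bottle hangs upright at (253,245). Measuring the pockets precisely next.

```bash
python3 - <<'E'
from h import *
w=np.load("w2.npz"); p=w["p"]; cam=(w["K"],w["R"],w["t"]); v=p.max(2).astype(int)
C=np.array([546.5,223]);u=np.array([.6396,.7687]);n=np.array([.7687,-.6396])
f=lambda q:np.c_[(cast(0,q,18,cam)-C)@n,(cast(0,q,18,cam)-C)@u].round(1)
for y in(85,100,115,140,155,165):
    r=np.where(v[y,210:300]>150)[0]+210; k=np.where(np.diff(r)>5)[0]
    print(y,r[0],r[-1], f([(r[0],y),(r[-1]+1,y)]).tolist(), "pocket",[ (r[i]+1,r[i+1]) for i in k])
for x in(240,256,270):
    r=np.where(v[60:200,x]>150)[0]+60; k=np.where(np.diff(r)>5)[0]; print(x,[f([(x,r[0])])[0].tolist()]+[f([(x,r[i]+1),(x,r[i+1])])[:,1].tolist() for i in k])
E
```

```text
85 210 293 [[-53.1, 108.8], [49.3, 108.9]] pocket []
100 213 293 [[-50.1, 91.3], [49.9, 91.5]] pocket [(np.int64(236), np.int64(246)), (np.int64(284), np.int64(291))]
115 210 299 [[-54.4, 73.4], [58.1, 73.6]] pocket [(np.int64(213), np.int64(226)), (np.int64(236), np.int64(271))]
140 227 282 [[-33.8, 42.5], [37.7, 42.6]] pocket [(np.int64(237), np.int64(273))]
155 227 282 [[-34.2, 23.3], [38.2, 23.4]] pocket [(np.int64(237), np.int64(272))]
165 227 282 [[-34.5, 10.2], [38.6, 10.4]] pocket [(np.int64(237), np.int64(272))]
240 [[-16.4, 124.7], [98.4, 67.4], [52.6, 7.6]]
256 [[2.9, 125.9], [81.9, 67.4], [52.6, 7.7]]
270 [[19.8, 124.8], [73.5, 67.4], [52.6, 9.0]]
```

Scaled: 90 mm / 600 = 0.15, 1.5 mm / 600 = 0.0025.

```bash

python3 -m creep '[[[0.025, 0.0008, 0], [0, 0, 0]], [[0.075, 0.0017, 0], [0, 0, 0]], [[0.125, 0.0025, 0], [0, 0, 0]], [[0.15, 0.0033, 0], [0, 0, 0]], [[0.15, 0.0033, 0], [0, 0, 0]]]'
python3 -m creep '[[[0, 0, 0.025], [0, 0, 0]], [[0, 0, 0.0917], [0, 0, 0]], [[0, 0, 0.1583], [0, 0, 0]], [[0, 0, 0.2167], [0, 0, 0]], [[0, 0, 0.2417], [0, 0, 0]]]'
python3 -m creep '[[[0, 0, 0.025], [0, 0, 0]], [[0, 0, 0.05], [0, 0, 0]], [[0, 0, 0.07], [0, 0, 0]], [[0, 0, 0.0817], [0, 0, 0]], [[0, 0, 0.0833], [0, 0, 0]]]'
python3 -m creep '[[[0, 0, 0], [0, 0, 0]], [[0, 0, 0.0008], [0, 0, 0]], [[0, 0, 0.0008], [0, 0, 0]]]'
```

```text
clock: 7.9
eef_pos: [605.9, 292.3, 218.4]
eef_rot: [-3.141, 0.001, 0.879]
wrist_force: [-0.5, -0.1, -1.7]
finger_gap: 33.5
finger_force: 30.0
clock: 8.4
eef_pos: [603.5, 289.9, 70.3]
eef_rot: [-3.139, 0.005, 0.877]
wrist_force: [-0.1, 1.3, -1.8]
finger_gap: 33.3
finger_force: 30.0
clock: 8.9
eef_pos: [605.6, 291.4, 24.1]
eef_rot: [-3.142, 0.0, 0.877]
wrist_force: [-0.2, 0.2, -0.6]
finger_gap: 33.4
finger_force: 30.0
clock: 9.2
eef_pos: [605.8, 291.5, 24.4]
eef_rot: [3.141, -0.001, 0.877]
wrist_force: [0.2, 0.2, -1.5]
finger_gap: 33.3
finger_force: 30.0
```

Scaled: 1 mm / 600 = 0.0017, 0.5 mm / 600 = 0.0008.

```bash

python3 -m creep '[[[0, 0, 0.0008], [0, 0, 0]], [[0, 0, 0.0017], [0, 0, 0]], [[0, 0, 0.0017], [0, 0, 0]]]'
python3 -m creep '[[[0, 0, 0], [0, 0, 0]], [[0, 0, 0], [0, 0, 0]], [[0, 0, 0], [0, 0, 0]], [[0, 0, 0], [0, 0, 0]]]' 60
python3 - <<'E'
from h import *
p,d=manip.camera("side"); q,d=manip.camera("scene")
cv2.imwrite("pics/g2.png",np.hstack([cv2.resize(p[210:340,150:310],(443,360)),cv2.resize(q[130:220,340:430],(350,360))])[:,:,::-1])
E
```

```text
clock: 9.5
eef_pos: [605.8, 291.5, 23.8]
eef_rot: [3.141, -0.001, 0.877]
wrist_force: [-3.0, -1.4, 5.3]
finger_gap: 33.3
finger_force: 30.0
clock: 9.9
eef_pos: [605.6, 291.4, 22.8]
eef_rot: [-3.142, 0.0, 0.877]
wrist_force: [0.6, -0.0, 0.2]
finger_gap: 59.4
finger_force: 0.0
```

View pics/g2.png

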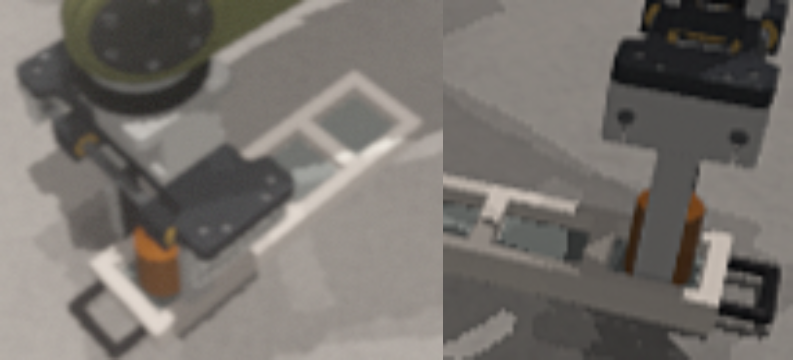

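The amber bottle stands in the loop-side pocket, at (158,262) in the left panel and (668,235) in the right. Floor contact registered before I released it. Next is the tube.

Scaled: -195 mm / 600 = -0.325, -110 mm / 600 = -0.1833.

```bash

python3 -m creep '[[[0, 0, -0.0333], [0, 0, 0]], [[0, 0, -0.1083], [0, 0, 0]], [[0, 0, -0.1833], [0, 0, 0]], [[0, 0, -0.2583], [0, 0, 0]], [[0, 0, -0.325], [0, 0, 0]]]'
python3 -m creep '[[[0, 0, 0], [0, 0, -0.065]], [[0, 0, 0], [0, 0, -0.135]], [[0, 0, 0], [0, 0, -0.205]], [[0, 0, 0], [0, 0, -0.275]], [[0, 0, 0], [0, 0, -0.32]]]'
python3 -m creep '[[[-0.0333, 0, 0], [0, 0, 0]], [[-0.1083, -0.0017, 0], [0, 0, 0]], [[-0.1833, -0.0033, 0], [0, 0, 0]], [[-0.2583, -0.005, 0], [0, 0, 0]], [[-0.3333, -0.0067, 0], [0, 0, 0]]]'
python3 -m creep '[[[-0.075, -0.0017, 0], [0, 0, 0]], [[-0.15, -0.0033, 0], [0, 0, 0]], [[-0.225, -0.0033, 0], [0, 0, 0]], [[-0.3, -0.005, 0], [0, 0, 0]], [[-0.3667, -0.0067, 0], [0, 0, 0]]]'
python3 -m creep '[[[-0.0417, 0, 0], [0, 0, 0]], [[-0.0717, 0, 0], [0, 0, 0]], [[-0.0717, 0, 0], [0, 0, 0]]]'
python3 - <<'E'
from h import *
p,R=tool(); T=np.array([573,-170.5,p[2]]); print(p, R.as_euler('xyz'), R.inv().apply(T-p).round(1))
c=wristcam(); p,d=manip.camera("wrist"); np.savez("w3.npz",p=p,K=c[0],R=c[1],t=c[2])
hsv=cv2.cvtColor(p,cv2.COLOR_RGB2HSV); q=proj(0,[[573,-170.5,22],[573,-170.5,87],[569.8,-230.5,22],[569.8,-230.5,60]],c); print(q.round(0))
o=p.copy()
for a in q: cv2.drawMarker(o,tuple(int(round(z)) for z in a),(255,0,255),0,6)
cv2.imwrite("pics/w3.png",cv2.resize(o[70:290,150:360],(630,660))[:600,:,::-1])
E
```

```text
clock: 10.5
eef_pos: [605.5, 291.4, 220.5]
eef_rot: [3.141, -0.001, 0.877]
wrist_force: [0.4, -0.1, 0.1]
finger_gap: 60.0
finger_force: 0.0
clock: 11.0
eef_pos: [605.6, 291.4, 217.9]
eef_rot: [-3.142, 0.0, 1.522]
wrist_force: [-0.1, -1.0, -1.0]
finger_gap: 60.1
finger_force: 0.0
clock: 11.5
eef_pos: [590.4, 90.2, 218.0]
eef_rot: [3.141, -0.0, 1.517]
wrist_force: [1.9, 0.8, 0.3]
finger_gap: 60.2
finger_force: 0.0
clock: 12.0
eef_pos: [574.5, -129.7, 218.1]
eef_rot: [3.141, 0.0, 1.516]
wrist_force: [0.7, -0.0, -0.5]
finger_gap: 59.8
finger_force: 0.0
clock: 12.3
eef_pos: [572.4, -172.1, 217.8]
eef_rot: [-3.142, 0.0, 1.515]
wrist_force: [0.6, 0.6, 0.4]
finger_gap: 60.2
finger_force: 0.0
[ 572.44134698 -172.07198682  217.82742028] [-3.14152352e+00  1.35551645e-04  1.51488668e+00] [ 1.6  0.5 -0. ]
[[253. 172.]
 [253. 184.]
 [254. 216.]
 [254. 226.]]
```

View pics/w3.png

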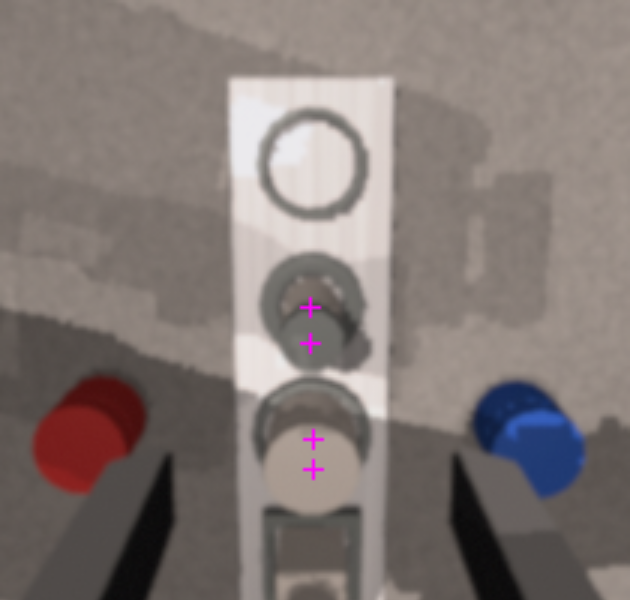

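The tube cap is at crop (312,338), inside its ring at (312,304), and the jar lid is at (312,470). All are within about 1 px of the predicted marks. Grasping the tube.

Scaled: 150 mm / 600 = 0.25, 1.5 mm / 600 = 0.0025.

```bash

python3 -m creep '[[[0.0025, 0.0017, 0.0333], [0, 0, 0]], [[0.0025, 0.0017, 0.1], [0, 0, 0]], [[0.0025, 0.0017, 0.1667], [0, 0, 0]], [[0.0025, 0.0017, 0.225], [0, 0, 0]], [[0.0025, 0.0017, 0.25], [0, 0, 0]]]' 60
python3 -m creep '[[[0, 0, 0.02], [0, 0, 0]], [[0, 0, 0.04], [0, 0, 0]], [[0, 0, 0.0467], [0, 0, 0]], [[0, 0, 0.0467], [0, 0, 0]]]' 
python3 -m creep '[[[0, 0, 0], [0, 0, 0]], [[0, 0, 0], [0, 0, 0]], [[0, 0, 0], [0, 0, 0]], [[0, 0, 0], [0, 0, 0]], [[0, 0, 0], [0, 0, 0]]]' 15 20
python3 -m creep '[[[0, 0, -0.0167], [0, 0, 0]], [[0, 0, -0.075], [0, 0, 0]], [[0, 0, -0.15], [0, 0, 0]], [[0, 0, -0.225], [0, 0, 0]], [[0, 0, -0.2967], [0, 0, 0]]]' - 20
python3 -m creep '[[[0, 0, 0], [0, 0, 0]], [[0, 0, 0], [0, 0, 0]]]'
```

```text
clock: 12.85
eef_pos: [572.7, -167.2, 64.9]
eef_rot: [-3.138, -0.001, 1.518]
wrist_force: [0.3, -0.2, 0.0]
finger_gap: 60.0
finger_force: 0.0
clock: 13.25
eef_pos: [573.9, -169.1, 40.2]
eef_rot: [3.141, 0.0, 1.517]
wrist_force: [0.2, -0.1, 0.4]
finger_gap: 60.0
finger_force: 0.0
clock: 13.75
eef_pos: [573.7, -169.1, 40.1]
eef_rot: [3.141, 0.0, 1.517]
wrist_force: [1.0, 0.5, 2.1]
finger_gap: 23.7
finger_force: 20.4
clock: 14.25
eef_pos: [573.5, -168.9, 220.9]
eef_rot: [3.141, 0.0, 1.517]
wrist_force: [0.2, -0.1, 0.6]
finger_gap: 23.5
finger_force: 20.0
clock: 14.45
eef_pos: [573.8, -169.1, 219.0]
eef_rot: [3.14, 0.001, 1.517]
wrist_force: [-0.2, 0.3, -2.4]
finger_gap: 23.5
finger_force: 20.0
```

Scaled: 180 mm / 600 = 0.3, 135 mm / 600 = 0.225.

```bash

python3 -m creep '[[[0.02, -0.0017, 0], [0, 0, 0]], [[0.075, -0.005, 0], [0, 0, 0]], [[0.15, -0.01, 0], [0, 0, 0]], [[0.225, -0.0167, 0], [0, 0, 0]], [[0.3, -0.0217, 0], [0, 0, 0]]]'
python3 -m creep '[[[0.075, -0.005, 0], [0, 0, 0]], [[0.15, -0.01, 0], [0, 0, 0]], [[0.225, -0.015, 0], [0, 0, 0]], [[0.2917, -0.02, 0], [0, 0, 0]], [[0.3417, -0.0233, 0], [0, 0, 0]]]'
python3 -m creep '[[[0.0333, -0.0017, 0], [0, 0, 0.05]], [[0.0467, -0.0033, 0], [0, 0, 0.115]], [[0.0467, -0.0033, 0], [0, 0, 0.185]], [[0.0467, -0.0033, 0], [0, 0, 0.255]], [[0.0467, -0.0033, 0], [0, 0, 0.32]]]'
python3 -m creep '[[[0, 0, 0], [0, 0, 0]], [[0, 0, 0], [0, 0, 0]], [[0, 0, 0], [0, 0, 0]]]'
python3 - <<'E'
from h import *
p,R=tool(); T=np.array([566.9,245.1,p[2]]); print(p, R.as_euler('xyz'), R.inv().apply(T-p).round(1))
c=wristcam(); p,d=manip.camera("wrist"); np.savez("w4.npz",p=p,K=c[0],R=c[1],t=c[2])
hsv=cv2.cvtColor(p,cv2.COLOR_RGB2HSV)
C=np.array([547.7,222.0]);u=np.array([.6396,.7687])
q=proj(0,[[*(C+90*u),72],[*(C+30*u),8],[*(C-30*u),8]],c);print(q.round(0))
o=p.copy()
for a in q: cv2.drawMarker(o,tuple(int(round(z)) for z in a),(255,0,255),0,6)
cv2.imwrite("pics/w4.png",cv2.resize(o[70:290,150:360],(630,660))[:600,:,::-1])
E
```

```text
clock: 14.95
eef_pos: [569.4, 13.8, 216.5]
eef_rot: [-3.139, -0.0, 1.517]
wrist_force: [0.8, 0.6, -0.7]
finger_gap: 24.0
finger_force: 20.0
clock: 15.45
eef_pos: [566.1, 219.8, 216.4]
eef_rot: [-3.139, 0.001, 1.518]
wrist_force: [-0.3, -0.3, -0.8]
finger_gap: 23.5
finger_force: 20.0
clock: 15.95
eef_pos: [566.0, 245.6, 216.3]
eef_rot: [-3.14, 0.002, 0.872]
wrist_force: [0.3, -0.1, -0.3]
finger_gap: 23.4
finger_force: 20.0
clock: 16.25
eef_pos: [566.7, 245.1, 217.4]
eef_rot: [-3.141, 0.001, 0.88]
wrist_force: [0.3, -0.4, -0.3]
finger_gap: 23.7
finger_force: 20.0
[566.73780558 245.05116746 217.4225659 ] [-3.14111326e+00  7.80066471e-04  8.79934645e-01] [ 0.1  0.1 -0. ]
[[254. 128.]
 [253. 171.]
 [253. 214.]]
```

View pics/w4.png

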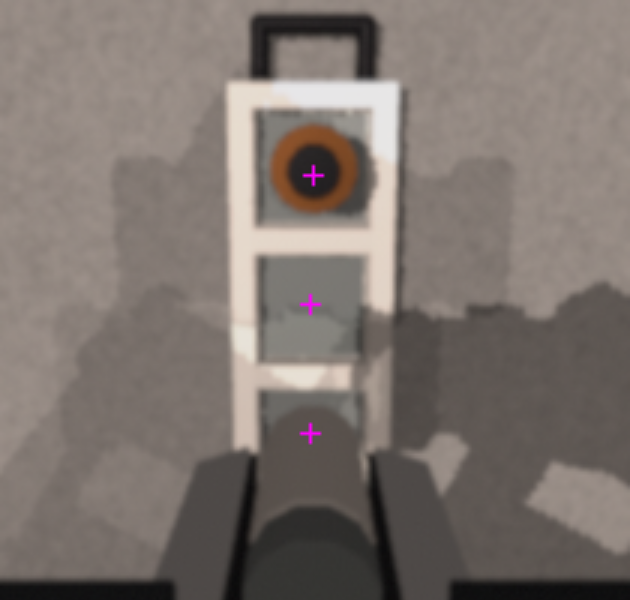

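The bottle is well centred in the end pocket at crop (314,168). The next pocket's centre is (310,307), matching the predicted mark. Lowering the tube.

```bash

python3 -m creep '[[[0, 0, 0.025], [0, 0, 0]], [[0, 0, 0.0833], [0, 0, 0]], [[0, 0, 0.15], [0, 0, 0]], [[0, 0, 0.2083], [0, 0, 0]], [[0, 0, 0.2333], [0, 0, 0]]]'
python3 -m creep '[[[0, 0, 0.025], [0, 0, 0]], [[0, 0, 0.05], [0, 0, 0]], [[0, 0, 0.0633], [0, 0, 0]], [[0, 0, 0.0683], [0, 0, 0]], [[0, 0, 0.0683], [0, 0, 0]]]'
python3 -m creep '[[[0, 0, 0], [0, 0, 0]], [[0, 0, 0.0008], [0, 0, 0]], [[0, 0, 0.0017], [0, 0, 0]], [[0, 0, 0.0017], [0, 0, 0]]]'
```

```text
clock: 16.8
eef_pos: [565.6, 244.4, 74.6]
eef_rot: [-3.139, 0.004, 0.878]
wrist_force: [-0.6, -0.5, -1.1]
finger_gap: 23.9
finger_force: 20.0
clock: 17.3
eef_pos: [567.2, 245.0, 37.2]
eef_rot: [3.141, -0.0, 0.877]
wrist_force: [-0.5, 0.0, -0.6]
finger_gap: 23.8
finger_force: 20.0
clock: 17.7
eef_pos: [567.1, 244.9, 36.1]
eef_rot: [3.141, -0.0, 0.877]
wrist_force: [0.8, -0.5, 1.1]
finger_gap: 23.7
finger_force: 20.0
```

Scaled: 0.5 mm / 600 = 0.0008.

```bash

python3 -m creep '[[[0, 0, 0.0008], [0, 0, 0]], [[0, 0, 0.0008], [0, 0, 0]]]'
python3 -m creep '[[[0, 0, 0], [0, 0, 0]], [[0, 0, 0], [0, 0, 0]], [[0, 0, 0], [0, 0, 0]], [[0, 0, 0], [0, 0, 0]]]' 60
python3 -m creep '[[[0, 0, -0.0333], [0, 0, 0]], [[0, 0, -0.1], [0, 0, 0]], [[0, 0, -0.175], [0, 0, 0]], [[0, 0, -0.25], [0, 0, 0]], [[0, 0, -0.305], [0, 0, 0]]]'
python3 -m creep '[[[0, 0, 0], [0, 0, -0.065]], [[0, 0, 0], [0, 0, -0.135]], [[0, 0, 0], [0, 0, -0.205]], [[0, 0, 0], [0, 0, -0.275]], [[0, 0, 0], [0, 0, -0.32]]]'
python3 -m creep '[[[-0.0333, 0.0017, 0], [0, 0, 0]], [[-0.1083, 0.0067, 0], [0, 0, 0]], [[-0.1833, 0.0117, 0], [0, 0, 0]], [[-0.2583, 0.015, 0], [0, 0, 0]], [[-0.3333, 0.02, 0], [0, 0, 0]]]'
python3 -m creep '[[[-0.075, 0.005, 0], [0, 0, 0]], [[-0.15, 0.01, 0], [0, 0, 0]], [[-0.225, 0.0133, 0], [0, 0, 0]], [[-0.3, 0.0183, 0], [0, 0, 0]], [[-0.3667, 0.0225, 0], [0, 0, 0]]]'
python3 -m creep '[[[-0.05, 0.0033, 0], [0, 0, 0]], [[-0.09, 0.005, 0], [0, 0, 0]], [[-0.09, 0.005, 0], [0, 0, 0]]]'
python3 - <<'E'
from h import *
p,R=tool(); T=np.array([570.3,-230.5,p[2]]); print(p, R.as_euler('xyz'), R.inv().apply(T-p).round(1))
c=wristcam(); p,d=manip.camera("wrist")
q=proj(0,[[569.8,-230.5,22],[569.8,-230.5,60],[566.5,-290.4,22],[566.5,-290.4,84]],c); print(q.round(0))
o=p.copy()
for a in q: cv2.drawMarker(o,tuple(int(round(z)) for z in a),(255,0,255),0,6)
cv2.imwrite("pics/w5.png",cv2.resize(o[70:290,150:360],(630,660))[:600,:,::-1])
E
```

```text
clock: 17.9
eef_pos: [567.2, 245.0, 36.1]
eef_rot: [3.141, -0.0, 0.877]
wrist_force: [-3.0, -2.1, 5.7]
finger_gap: 23.7
finger_force: 20.0
clock: 18.3
eef_pos: [567.0, 244.9, 35.3]
eef_rot: [-3.141, 0.0, 0.877]
wrist_force: [-0.8, 0.3, -0.3]
finger_gap: 52.1
finger_force: 0.0
clock: 18.8
eef_pos: [567.3, 245.0, 221.7]
eef_rot: [3.14, -0.002, 0.877]
wrist_force: [0.3, -0.3, -0.8]
finger_gap: 59.7
finger_force: 0.0
clock: 19.3
eef_pos: [567.0, 244.9, 218.4]
eef_rot: [-3.141, 0.0, 1.522]
wrist_force: [-0.2, 1.1, -0.7]
finger_gap: 60.1
finger_force: 0.0
clock: 19.8
eef_pos: [567.9, 42.9, 218.5]
eef_rot: [3.141, -0.0, 1.517]
wrist_force: [0.5, 0.1, 0.1]
finger_gap: 59.6
finger_force: 0.0
clock: 20.3
eef_pos: [569.5, -178.0, 218.5]
eef_rot: [3.141, 0.0, 1.516]
wrist_force: [1.6, 0.3, 0.9]
finger_gap: 60.1
finger_force: 0.0
clock: 20.6
eef_pos: [569.4, -232.5, 218.0]
eef_rot: [-3.141, 0.0, 1.514]
wrist_force: [0.6, 1.1, 1.2]
finger_gap: 60.1
finger_force: 0.0
[ 569.40401515 -232.49669807  217.97607355] [-3.14106888e+00  1.79917290e-04  1.51380439e+00] [ 2.   0.8 -0. ]
[[253. 172.]
 [253. 178.]
 [254. 215.]
 [253. 234.]]
```

View pics/w5.png

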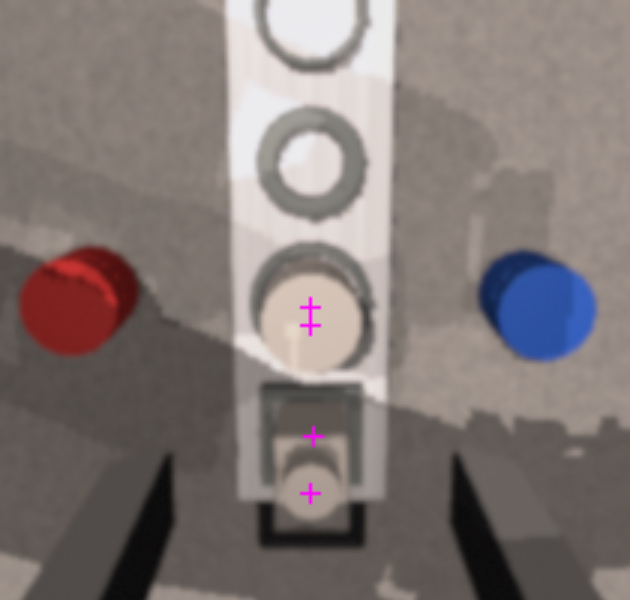

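The two emptied rings are at crop (312,15) and (312,162). The white jar's lid is at (311,322), on its mark, with red (70,305) and blue (545,310) well clear. Grasping the jar.

Careful with the scale: shifts go in shares of 600 mm and turns go in shares of 2 rad. That gives: 150 mm / 600 = 0.25, 135 mm / 600 = 0.225.

```bash

python3 -m creep '[[[0.0017, 0.0013, 0.0333], [0, 0, 0]], [[0.0017, 0.0013, 0.1], [0, 0, 0]], [[0.0017, 0.0013, 0.1667], [0, 0, 0]], [[0.0017, 0.0013, 0.225], [0, 0, 0]], [[0.0017, 0.0013, 0.25], [0, 0, 0]]]' 64
python3 -m creep '[[[0, 0, 0.025], [0, 0, 0]], [[0, 0, 0.0467], [0, 0, 0]], [[0, 0, 0.06], [0, 0, 0]], [[0, 0, 0.065], [0, 0, 0]], [[0, 0, 0.065], [0, 0, 0]]]' 
python3 -m creep '[[[0, 0, 0], [0, 0, 0]], [[0, 0, 0], [0, 0, 0]], [[0, 0, 0], [0, 0, 0]], [[0, 0, 0], [0, 0, 0]], [[0, 0, 0], [0, 0, 0]]]' 30 25
python3 -m creep '[[[0, 0, -0.0167], [0, 0, 0]], [[0, 0, -0.075], [0, 0, 0]], [[0, 0, -0.15], [0, 0, 0]], [[0, 0, -0.225], [0, 0, 0]], [[0, 0, -0.3], [0, 0, 0]]]' - 25
python3 -m creep '[[[0, 0, -0.015], [0, 0, 0]], [[0, 0, -0.015], [0, 0, 0]]]'
```

```text
clock: 21.15
eef_pos: [569.7, -227.1, 65.4]
eef_rot: [-3.138, -0.002, 1.518]
wrist_force: [-0.0, -0.6, -0.2]
finger_gap: 64.0
finger_force: 0.0
clock: 21.65
eef_pos: [570.9, -229.1, 29.7]
eef_rot: [3.141, 0.0, 1.517]
wrist_force: [0.2, -0.9, 0.1]
finger_gap: 64.1
finger_force: 0.0
clock: 22.15
eef_pos: [570.9, -229.0, 29.8]
eef_rot: [3.141, 0.0, 1.517]
wrist_force: [-0.9, -0.8, 3.4]
finger_gap: 39.7
finger_force: 25.0
clock: 22.65
eef_pos: [570.4, -228.8, 211.9]
eef_rot: [3.141, 0.0, 1.517]
wrist_force: [1.1, -0.0, -1.2]
finger_gap: 39.6
finger_force: 25.0
clock: 22.85
eef_pos: [571.1, -229.1, 220.4]
eef_rot: [3.139, 0.001, 1.517]
wrist_force: [-0.3, -0.1, -0.5]
finger_gap: 39.4
finger_force: 25.0
```

Scaled: 180 mm / 600 = 0.3, 135 mm / 600 = 0.225.

```bash

python3 -m creep '[[[0.02, -0.0033, 0], [0, 0, 0]], [[0.075, -0.0117, 0], [0, 0, 0]], [[0.15, -0.0233, 0], [0, 0, 0]], [[0.225, -0.035, 0], [0, 0, 0]], [[0.3, -0.0467, 0], [0, 0, 0]]]'
python3 -m creep '[[[0.075, -0.0117, 0], [0, 0, 0]], [[0.15, -0.0233, 0], [0, 0, 0]], [[0.225, -0.0333, 0], [0, 0, 0]], [[0.2917, -0.0433, 0], [0, 0, 0]], [[0.3417, -0.0517, 0], [0, 0, 0]]]'
python3 -m creep '[[[0.0417, -0.0067, 0], [0, 0, 0.05]], [[0.0683, -0.01, 0], [0, 0, 0.115]], [[0.0683, -0.01, 0], [0, 0, 0.185]], [[0.0683, -0.01, 0], [0, 0, 0.255]], [[0.0683, -0.01, 0], [0, 0, 0.32]]]'
python3 -m creep '[[[0, 0, 0], [0, 0, 0]], [[0, 0, 0], [0, 0, 0]], [[0, 0, 0], [0, 0, 0]], [[0, 0, 0], [0, 0, 0]]]'
python3 - <<'E'
from h import *
p,R=tool(); T=np.array([529.1,199.7,p[2]]); print(p, R.as_euler('xyz'), R.inv().apply(T-p).round(1))
c=wristcam(); p,d=manip.camera("wrist")
C=np.array([547.7,222.0]);u=np.array([.6396,.7687])
q=proj(0,[[*(C+90*u),72],[*(C+30*u),83],[*(C-30*u),8],[529.1,199.7,p.shape[0]*0+217.5+18]],c);print(q.round(0))
o=p.copy()
for a in q: cv2.drawMarker(o,tuple(int(round(z)) for z in a),(255,0,255),0,6)
cv2.imwrite("pics/w6.png",cv2.resize(o[70:290,150:360],(630,660))[:600,:,::-1])
E
```

```text
clock: 23.35
eef_pos: [551.1, -45.4, 216.4]
eef_rot: [-3.138, -0.0, 1.517]
wrist_force: [0.4, 1.0, -1.7]
finger_gap: 39.8
finger_force: 25.0
clock: 23.85
eef_pos: [530.9, 161.4, 216.5]
eef_rot: [-3.138, 0.001, 1.518]
wrist_force: [-0.1, 0.2, -0.9]
finger_gap: 39.4
finger_force: 25.0
clock: 24.35
eef_pos: [527.5, 200.5, 216.2]
eef_rot: [-3.14, 0.003, 0.872]
wrist_force: [0.1, -0.4, -0.9]
finger_gap: 39.6
finger_force: 25.0
clock: 24.75
eef_pos: [528.7, 199.9, 218.1]
eef_rot: [-3.141, 0.0, 0.879]
wrist_force: [-0.1, 0.2, -1.3]
finger_gap: 39.7
finger_force: 25.0
[528.69161795 199.93499499 218.14613684] [-3.14127177e+00  4.10053517e-04  8.78545894e-01] [ 0.1  0.5 -0. ]
[[254.  69.]
 [254. 129.]
 [254. 172.]
 [254. 243.]]
```

View pics/w6.png

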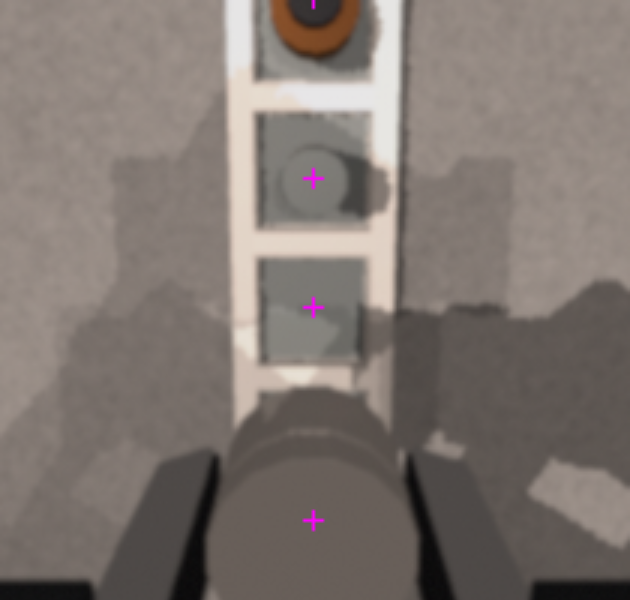

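The tube stands centred in its pocket at crop (314,180), under the bottle's. The third pocket's centre is (313,309), on its mark. The jar hangs upright. Lowering it.

```bash

python3 -m creep '[[[0, 0.0008, 0.025], [0, 0, 0]], [[0, 0.0008, 0.0833], [0, 0, 0]], [[0, 0.0008, 0.15], [0, 0, 0]], [[0, 0.0008, 0.2083], [0, 0, 0]], [[0, 0.0008, 0.2417], [0, 0, 0]]]'
python3 -m creep '[[[0, 0, 0.0167], [0, 0, 0]], [[0, 0, 0.03], [0, 0, 0]], [[0, 0, 0.0367], [0, 0, 0]], [[0, 0, 0.0367], [0, 0, 0]]]'
python3 -m creep '[[[0, 0, 0.0117], [0, 0, 0]], [[0, 0, 0.0233], [0, 0, 0]], [[0, 0, 0.0333], [0, 0, 0]], [[0, 0, 0.04], [0, 0, 0]], [[0, 0, 0.04], [0, 0, 0]]]'
python3 -m creep '[[[0, 0, 0], [0, 0, 0]], [[0, 0, 0.0008], [0, 0, 0]], [[0, 0, 0.0017], [0, 0, 0]], [[0, 0, 0.0017], [0, 0, 0]]]'
```

```text
clock: 25.3
eef_pos: [528.1, 199.2, 70.6]
eef_rot: [-3.14, 0.003, 0.878]
wrist_force: [-0.5, 0.4, -0.5]
finger_gap: 39.8
finger_force: 25.0
clock: 25.7
eef_pos: [529.5, 199.6, 51.8]
eef_rot: [3.141, -0.0, 0.877]
wrist_force: [-0.5, 0.2, -0.6]
finger_gap: 39.5
finger_force: 25.0
clock: 26.2
eef_pos: [528.9, 199.5, 26.7]
eef_rot: [-3.141, 0.001, 0.877]
wrist_force: [-0.1, -0.1, -0.8]
finger_gap: 40.0
finger_force: 25.0
clock: 26.6
eef_pos: [529.3, 199.6, 26.5]
eef_rot: [3.142, -0.0, 0.877]
wrist_force: [0.9, -0.2, -1.1]
finger_gap: 39.8
finger_force: 25.0
```

Scaled: 1 mm / 600 = 0.0017, 0.5 mm / 600 = 0.0008.

```bash

python3 -m creep '[[[0, 0, 0.0008], [0, 0, 0]], [[0, 0, 0.0017], [0, 0, 0]], [[0, 0, 0.0017], [0, 0, 0]]]'
python3 -m creep '[[[0, 0, 0], [0, 0, 0]], [[0, 0, 0], [0, 0, 0]], [[0, 0, 0], [0, 0, 0]], [[0, 0, 0], [0, 0, 0]]]' 64
python3 -m creep '[[[0, 0, -0.0333], [0, 0, 0]], [[0, 0, -0.1], [0, 0, 0]], [[0, 0, -0.175], [0, 0, 0]], [[0, 0, -0.25], [0, 0, 0]], [[0, 0, -0.3217], [0, 0, 0]]]'
python3 -m creep '[[[0, 0, 0], [0, 0, -0.065]], [[0, 0, 0], [0, 0, -0.135]], [[0, 0, 0], [0, 0, -0.205]], [[0, 0, 0], [0, 0, -0.275]], [[0, 0, 0], [0, 0, -0.32]]]'
python3 -m creep '[[[-0.0333, 0.0033, 0], [0, 0, 0]], [[-0.1083, 0.0133, 0], [0, 0, 0]], [[-0.1833, 0.0233, 0], [0, 0, 0]], [[-0.2583, 0.0333, 0], [0, 0, 0]], [[-0.3333, 0.0433, 0], [0, 0, 0]]]'
python3 -m creep '[[[-0.075, 0.01, 0], [0, 0, 0]], [[-0.15, 0.02, 0], [0, 0, 0]], [[-0.225, 0.03, 0], [0, 0, 0]], [[-0.3, 0.04, 0], [0, 0, 0]], [[-0.3667, 0.0483, 0], [0, 0, 0]]]'
python3 -m creep '[[[-0.0583, 0.0067, 0], [0, 0, 0]], [[-0.1, 0.0133, 0], [0, 0, 0]], [[-0.1117, 0.0142, 0], [0, 0, 0]], [[-0.1117, 0.0142, 0], [0, 0, 0]], [[-0.1117, 0.0142, 0], [0, 0, 0]]]'
python3 - <<'E'
from h import *
p,R=tool(); T=np.array([567,-290.4,p[2]]); print(p, R.as_euler('xyz'), R.inv().apply(T-p).round(1))
c=wristcam(); p,d=manip.camera("wrist")
q=proj(0,[[566.5,-290.4,22],[566.5,-290.4,84]],c); print(q.round(0))
o=p.copy()
for a in q: cv2.drawMarker(o,tuple(int(round(z)) for z in a),(255,0,255),0,6)
cv2.imwrite("pics/w7.png",cv2.resize(o[70:290,150:360],(630,660))[:600,:,::-1])
E
```

```text
clock: 26.9
eef_pos: [529.3, 199.6, 25.8]
eef_rot: [3.142, -0.0, 0.877]
wrist_force: [-2.4, -0.7, 3.6]
finger_gap: 39.6
finger_force: 25.0
clock: 27.3
eef_pos: [529.2, 199.6, 25.4]
eef_rot: [-3.142, 0.0, 0.877]
wrist_force: [0.0, 0.0, -0.1]
finger_gap: 63.2
finger_force: 0.0
clock: 27.8
eef_pos: [529.0, 199.5, 220.5]
eef_rot: [3.141, -0.0, 0.877]
wrist_force: [-0.2, -0.4, -0.3]
finger_gap: 64.2
finger_force: 0.0
clock: 28.3
eef_pos: [529.2, 199.5, 218.4]
eef_rot: [-3.142, 0.0, 1.522]
wrist_force: [-0.2, 0.5, -0.3]
finger_gap: 63.8
finger_force: 0.0
clock: 28.8
eef_pos: [544.2, -3.2, 218.5]
eef_rot: [3.141, 0.0, 1.517]
wrist_force: [0.6, 0.8, -0.4]
finger_gap: 63.9
finger_force: 0.0
clock: 29.3
eef_pos: [561.3, -225.0, 218.4]
eef_rot: [3.142, 0.0, 1.516]
wrist_force: [-0.2, 1.3, 0.5]
finger_gap: 63.8
finger_force: 0.0
clock: 29.8
eef_pos: [566.5, -289.1, 218.5]
eef_rot: [-3.142, -0.0, 1.517]
wrist_force: [-0.3, 0.3, -0.6]
finger_gap: 63.7
finger_force: 0.0
[ 566.46388666 -289.10669925  218.4512846 ] [-3.14153461e+00 -2.50784166e-04  1.51746334e+00] [-1.3  0.6 -0. ]
[[253. 174.]
 [253. 185.]]
```

View pics/w7.png

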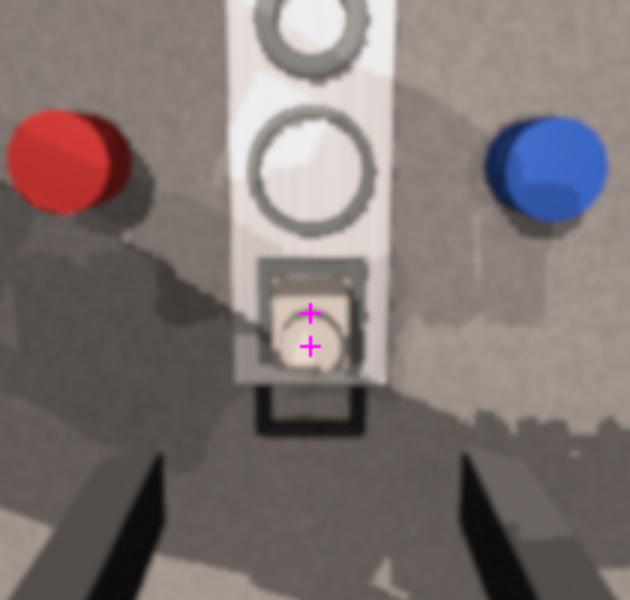

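Only the square bottle is left, its cap at crop (313,341) in the square frame at (311,316), within 2 px of the marks. Grasping it.

Scaled: 150 mm / 600 = 0.25, 135 mm / 600 = 0.225.

```bash

python3 -m creep '[[[0, 0.0013, 0.0333], [0, 0, 0]], [[0, 0.0013, 0.1], [0, 0, 0]], [[0, 0.0013, 0.1667], [0, 0, 0]], [[0, 0.0013, 0.225], [0, 0, 0]], [[0, 0.0013, 0.25], [0, 0, 0]]]' 60
python3 -m creep '[[[0, 0, 0.025], [0, 0, 0]], [[0, 0, 0.0467], [0, 0, 0]], [[0, 0, 0.06], [0, 0, 0]], [[0, 0, 0.065], [0, 0, 0]], [[0, 0, 0.065], [0, 0, 0]]]' 
python3 -m creep '[[[0, 0, 0], [0, 0, 0]], [[0, 0, 0], [0, 0, 0]], [[0, 0, 0], [0, 0, 0]], [[0, 0, 0], [0, 0, 0]], [[0, 0, 0], [0, 0, 0]]]' 20 25
python3 -m creep '[[[0, 0, -0.0167], [0, 0, 0]], [[0, 0, -0.075], [0, 0, 0]], [[0, 0, -0.15], [0, 0, 0]], [[0, 0, -0.225], [0, 0, 0]], [[0, 0, -0.3], [0, 0, 0]]]' - 25
python3 -m creep '[[[0, 0, -0.015], [0, 0, 0]], [[0, 0, -0.015], [0, 0, 0]], [[0, 0, -0.015], [0, 0, 0]]]'
```

```text
clock: 30.35
eef_pos: [566.2, -288.4, 65.5]
eef_rot: [-3.138, -0.002, 1.518]
wrist_force: [0.0, 0.2, -0.4]
finger_gap: 59.9
finger_force: 0.0
clock: 30.85
eef_pos: [567.3, -290.3, 29.7]
eef_rot: [3.141, 0.0, 1.517]
wrist_force: [-0.6, -0.6, -0.3]
finger_gap: 60.2
finger_force: 0.0
clock: 31.35
eef_pos: [567.2, -290.2, 29.7]
eef_rot: [3.141, 0.0, 1.517]
wrist_force: [-1.0, 0.7, 1.6]
finger_gap: 29.6
finger_force: 25.0
clock: 31.85
eef_pos: [566.8, -290.0, 212.1]
eef_rot: [3.141, 0.0, 1.517]
wrist_force: [0.3, -0.3, -0.4]
finger_gap: 29.8
finger_force: 25.0
clock: 32.15
eef_pos: [566.7, -289.9, 217.0]
eef_rot: [-3.14, -0.001, 1.517]
wrist_force: [-0.5, -0.4, -1.8]
finger_gap: 29.4
finger_force: 25.0
```

Scaled: 180 mm / 600 = 0.3, 135 mm / 600 = 0.225.

```bash

python3 -m creep '[[[0.02, -0.005, 0], [0, 0, 0]], [[0.075, -0.0167, 0], [0, 0, 0]], [[0.15, -0.0333, 0], [0, 0, 0]], [[0.225, -0.0517, 0], [0, 0, 0]], [[0.3, -0.0683, 0], [0, 0, 0]]]'
python3 -m creep '[[[0.075, -0.0167, 0], [0, 0, 0]], [[0.15, -0.035, 0], [0, 0, 0]], [[0.225, -0.0517, 0], [0, 0, 0]], [[0.2917, -0.0667, 0], [0, 0, 0]], [[0.3417, -0.0783, 0], [0, 0, 0]]]'
python3 -m creep '[[[0.05, -0.0117, 0], [0, 0, 0.05]], [[0.0883, -0.0217, 0], [0, 0, 0.115]], [[0.0883, -0.0217, 0], [0, 0, 0.185]], [[0.0883, -0.0217, 0], [0, 0, 0.255]], [[0.0883, -0.0217, 0], [0, 0, 0.32]]]'
python3 -m creep '[[[0, 0, 0], [0, 0, 0]], [[0, 0, 0], [0, 0, 0]], [[0, 0, 0], [0, 0, 0]], [[0, 0, 0], [0, 0, 0]]]'
python3 - <<'E'
from h import *
p,R=tool(); T=np.array([490.1,152.8,p[2]]); print(p, R.as_euler('xyz'), R.inv().apply(T-p).round(1))
c=wristcam(); p,d=manip.camera("wrist")
C=np.array([547.7,222.0]);u=np.array([.6396,.7687])
q=proj(0,[[*(C+30*u),83],[*(C-30*u),56],[*(C-90*u),8]],c);print(q.round(0))
o=p.copy()
for a in q: cv2.drawMarker(o,tuple(int(round(z)) for z in a),(255,0,255),0,6)
cv2.imwrite("pics/w8.png",cv2.resize(o[70:290,150:360],(630,660))[:600,:,::-1])
E
```

```text
clock: 32.65
eef_pos: [534.5, -105.8, 217.1]
eef_rot: [-3.139, -0.001, 1.517]
wrist_force: [0.1, -0.0, -0.5]
finger_gap: 29.7
finger_force: 25.0
clock: 33.15
eef_pos: [498.4, 101.6, 217.3]
eef_rot: [-3.14, 0.0, 1.518]
wrist_force: [0.6, -0.1, -1.6]
finger_gap: 30.3
finger_force: 25.0
clock: 33.65
eef_pos: [488.8, 153.2, 217.1]
eef_rot: [-3.14, 0.002, 0.872]
wrist_force: [0.8, 0.1, -0.2]
finger_gap: 29.8
finger_force: 25.0
clock: 34.05
eef_pos: [489.8, 152.6, 218.2]
eef_rot: [-3.141, 0.0, 0.879]
wrist_force: [-0.1, -0.2, -1.2]
finger_gap: 30.0
finger_force: 25.0
[489.79564839 152.6449795  218.23863499] [-3.14136627e+00  2.82199791e-04  8.78620757e-01] [ 0.3  0.1 -0. ]
[[254.  66.]
 [253. 127.]
 [253. 171.]]
```

View pics/w8.png

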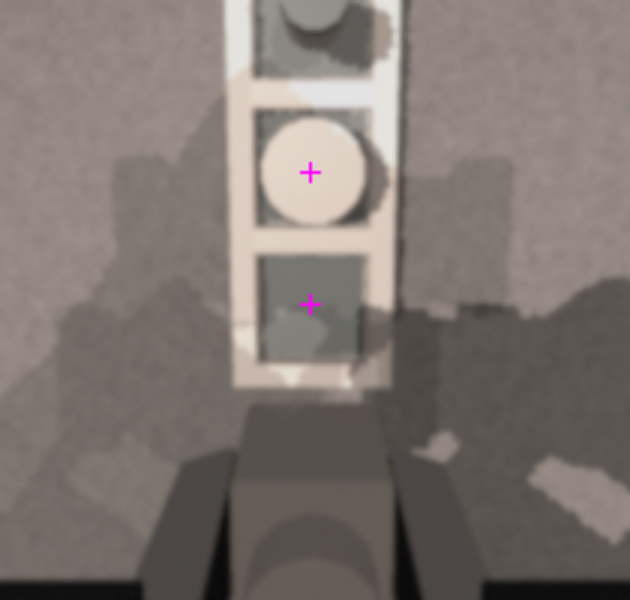

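The jar is flat in its pocket at crop (313,172), and the last pocket's centre is (311,308). The square bottle hangs straight above it. Lowering it.

Scaled: 145 mm / 600 = 0.2417, 125 mm / 600 = 0.2083.

```bash

python3 -m creep '[[[0, 0.0008, 0.025], [0, 0, 0]], [[0, 0.0008, 0.0833], [0, 0, 0]], [[0, 0.0008, 0.15], [0, 0, 0]], [[0, 0.0008, 0.2083], [0, 0, 0]], [[0, 0.0008, 0.2417], [0, 0, 0]]]'
python3 -m creep '[[[0, 0, 0.025], [0, 0, 0]], [[0, 0, 0.0467], [0, 0, 0]], [[0, 0, 0.0633], [0, 0, 0]], [[0, 0, 0.075], [0, 0, 0]], [[0, 0, 0.0767], [0, 0, 0]]]'
python3 -m creep '[[[0, 0, 0], [0, 0, 0]], [[0, 0, 0.0008], [0, 0, 0]], [[0, 0, 0.0017], [0, 0, 0]], [[0, 0, 0.0025], [0, 0, 0]], [[0, 0, 0.0025], [0, 0, 0]]]'
```

```text
clock: 34.6
eef_pos: [489.2, 152.0, 70.8]
eef_rot: [-3.14, 0.002, 0.878]
wrist_force: [0.4, -0.4, 0.1]
finger_gap: 30.2
finger_force: 25.0
clock: 35.1
eef_pos: [490.2, 152.3, 26.9]
eef_rot: [-3.141, 0.001, 0.877]
wrist_force: [0.1, -0.3, -0.4]
finger_gap: 29.4
finger_force: 25.0
clock: 35.6
eef_pos: [490.4, 152.3, 26.1]
eef_rot: [3.141, -0.0, 0.877]
wrist_force: [-0.7, 0.4, -0.8]
finger_gap: 30.3
finger_force: 25.0
```

Scaled: 0.8 mm / 600 = 0.0013, 0.4 mm / 600 = 0.0007.

```bash

python3 -m creep '[[[0, 0, 0.0007], [0, 0, 0]], [[0, 0, 0.0013], [0, 0, 0]], [[0, 0, 0.0013], [0, 0, 0]]]'
python3 -m creep '[[[0, 0, 0], [0, 0, 0]], [[0, 0, 0], [0, 0, 0]], [[0, 0, 0], [0, 0, 0]], [[0, 0, 0], [0, 0, 0]]]' 60
python3 -m creep '[[[0, 0, -0.0333], [0, 0, 0]], [[0, 0, -0.1], [0, 0, 0]], [[0, 0, -0.175], [0, 0, 0]], [[0, 0, -0.25], [0, 0, 0]], [[0, 0, -0.3217], [0, 0, 0]]]'
python3 -m creep '[[[0, 0, -0.0167], [0, 0, 0]], [[0.0667, 0, -0.0167], [0, 0, 0]], [[0.1333, 0, -0.0167], [0, 0, 0]], [[0.1333, 0, -0.0167], [0, 0, 0]], [[0.1333, 0, -0.0167], [0, 0, 0]]]'
python3 - <<'E'
from h import *
c=wristcam(); p,d=manip.camera("wrist"); q,_=manip.camera("scene")
a=cv2.resize(p[40:290,180:330],(330,550)); b=cv2.resize(q[140:230,280:440],(460,259)); b=cv2.copyMakeBorder(b,0,291,0,0,0)
cv2.imwrite("pics/w9.png",np.hstack([a,b])[:,:,::-1])
C=np.array([547.7,222.0]);u=np.array([.6396,.7687]);print(proj(0,[[*(C+y*u),z] for y,z in((90,72),(30,83),(-30,56),(-90,80))],c).round(0))
E
```

```text
clock: 35.9
eef_pos: [490.4, 152.4, 25.6]
eef_rot: [3.141, -0.0, 0.877]
wrist_force: [-2.6, -0.4, 5.9]
finger_gap: 29.9
finger_force: 25.0
clock: 36.3
eef_pos: [490.4, 152.3, 25.1]
eef_rot: [3.142, -0.0, 0.877]
wrist_force: [0.2, 0.7, -0.8]
finger_gap: 58.2
finger_force: 0.0
clock: 36.8
eef_pos: [490.1, 152.3, 220.3]
eef_rot: [3.141, -0.0, 0.877]
wrist_force: [0.6, 0.8, 1.0]
finger_gap: 60.2
finger_force: 0.0
clock: 37.3
eef_pos: [541.2, 213.9, 226.6]
eef_rot: [-3.14, 0.002, 0.878]
wrist_force: [-0.1, 0.2, 0.0]
finger_gap: 59.8
finger_force: 0.0
[[253.  89.]
 [253. 146.]
 [253. 193.]
 [253. 246.]]
```

View pics/w9.png

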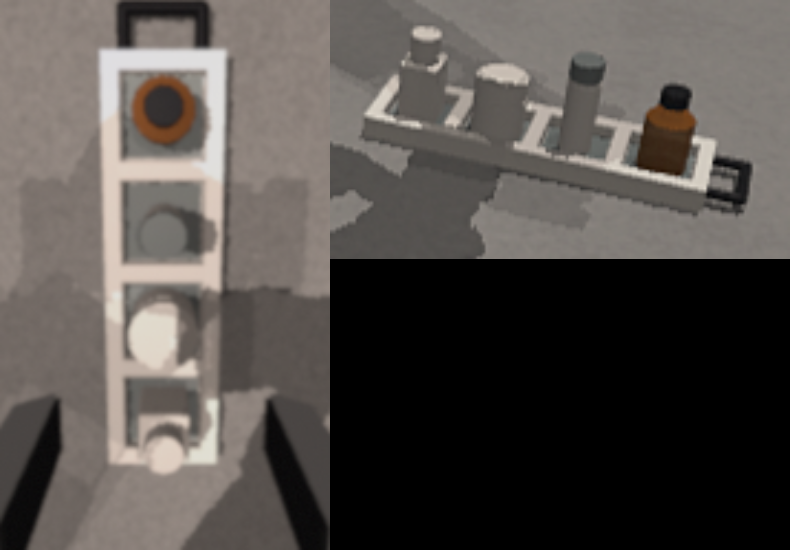

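All four stand upright in their pockets. In the left panel, from the loop: bottle (163,108), tube (163,230), jar (160,335), square (165,445). That is the reverse of the carrier order. Handing in.

```bash
python3 -m creep '[[[0, 0, 0], [0, 0, 0]], [[0, 0, 0], [0, 0, 0]], [[0, 0, 0], [0, 0, 0]]]' | head -2; python3 -c "
from cell import manip
print(manip.sign_off())"
```

```text
clock: 37.7
eef_pos: [541.4, 213.5, 228.5]
the job is handed in; nothing more can be done
None
```

All four containers stand upright in the white rack in reverse order (from the rack's loop: amber bottle, tube, jar, square bottle), and the job was handed in at about 38 s; the hand-in returned no verdict.

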